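# Find the griddle foot that stands clear and shim it

## Task

The griddle rocks: one of its three front feet stands clear of the worktop, but the feet are hidden inside their shoes. Take the feeler shim by its handle and try its blade in the slots of the shoes until you find the one it slides into all the way instead of jamming; leave it there, pushed fully home until its shoulder meets the shoe, lying flat, and let go. Leave everything else where it stands.

Things in the scene. Friction and masses are not known exactly. Their poses are not given: they have to be found in the camera images.
- shim_grip (a point): Feeler shim: steel blade, black handle, 90 g, flat on the worktop; x along the blade to its tip, z up. The handle, 18 mm wide (y), 11 thick, 50 long, leans 35 deg from vertical, away from the blade; its top is 58 mm up. This point is the handle's middle, 34 mm above the underside, 85 mm behind the tip, 25 mm behind the front of the shoulder (block 46 wide, 18 long, 10 high) under it.
- shim_tip (a point): Middle of the blade's end, 2 mm above the shim's underside, same axes as the shim. The blade is 4 mm thick, 24 mm wide (18 mm over the last 12 mm) and 60 mm long from shoulder to tip. The shoulder is wider than the slots: it is the stop.
- griddle: Low steel griddle, fixed, 400 mm wide (y), 310 deep, plate 192 mm high, guards to 240. Front is its own -x side and faces roughly world +y; origin on the worktop under the middle. Three like foot shoes, 60 wide, 20 high, stand 25 mm out of the front, faces at x = -165 mm. In one slot (it varies) the blade goes in all 60 mm; in the others it jams on the foot about 15 or 32 mm in.
- rail_mid (a point): Middle of the griddle's guard rail, a 16 mm steel bar along the griddle's y from -188 to +188 mm with end brackets, axis 125 mm above the worktop and 22 mm in front of the shoes' faces. A gripper that holds the shim's handle there must lean back some 30 to 50 deg, like the handle, to clear it.
- slot_near (a point): centre of the mouth of the y = -100 mm slot, in the front face of its shoe, 4 mm above the worktop; slot 32 mm wide, 8 mm high, open down to the worktop; its axes are the griddle's (x points into the slot)
- slot_middle (a point): centre of the mouth of the middle slot, in the front face of its shoe, 4 mm above the worktop; slot 32 mm wide, 8 mm high, open down to the worktop; its axes are the griddle's (x points into the slot)
- slot_far (a point): centre of the mouth of the y = +100 mm slot, in the front face of its shoe, 4 mm above the worktop; slot 32 mm wide, 8 mm high, open down to the worktop; its axes are the griddle's (x points into the slot)
- spice_tin: Bystander: low metal seasoning tin, 60 mm across, 50 mm tall, standing on the worktop; origin under its centre
- ramekin: Bystander: small white bowl, 80 mm across, 42 mm tall; origin under its centre
- turner: Bystander: griddle turner with black handle, 280 mm long, lying on the worktop, along its x axis; origin near its middle
- squeeze_bottle: Bystander: white bottle, 60 mm across, 170 mm tall; origin under its centre
- steel_bowl: Bystander: steel bowl, 150 mm across, 60 mm tall; origin under its centre
- weight_press: Bystander: round iron press, 100 mm across, 64 mm tall, standing on the griddle's hot plate; origin under its centre
- egg_ring: Bystander: steel ring, 96 mm across, 22 mm tall, on the hot plate; origin under its centre

How it is judged:
By the outcome, as a careful person would: the job done as asked, in the order asked, and still so for the second after the job is handed in, with the robot touching nothing.
It also fails if it takes over 51 s, if anything falls off the work surface, if the arm or the gripper's body presses on something with over 40 N, if the wrist force passes 120 N, or if a joint passes its speed limit or range.

## Robot

A 6-joint arm with a two-finger parallel gripper is mounted at the origin on the work surface. World frame = base frame: x ahead of the robot, y to its left, z up, the work surface at z = 0. Lengths are in m, angles in rad, forces in N, time in s.
With the tool pointing down it reaches from about 0.3 to 0.775 m from the base axis. Payload 14.6 kg.
Tool frame: the origin (TCP) lies midway between the tips of the shut fingers; the grasp point (between the pads) lies manip.grip_point_offset behind it (manip.grip_point_offset is the distance from the TCP to the grasp point, in m); z points along the fingers, x is the direction in which the jaws open and shut, and the axes are right-handed (so a half turn about z gives the same grasp; the last joint's range is limited). The gripper opens to 94 mm and grips with 3 to 60 N. Pads are 16 mm wide; open, the fingers measure 119 mm over their backs; the gripper's body (75 mm by 177 mm) begins 78 mm behind the grasp point.
Start: joints at [1.233, 0.3, 1.521, -0, 1.321, -0.067], TCP at [0.147, 0.53, 0.205] pointing down, gripper open.
Joint ranges: [-3.03, 3.03], [-0.79, 2.21], [0.23, 2.52], [-1.04, 4.18], [0, 3.07], [-2.55, 2.55]. Speed limits (rad/s): [2.22, 2.22, 2.57, 3.14, 3.14, 3.14].

## Interface

Orientations are given as a unit quaternion [x, y, z, w].
In Python, from plant import manip, vision, job gives the robot as it stands. The module is installed in compiled form; this text tells all that it offers.
- The arm moves only by the shell command python3 -m inch 'ROWS' [FORCE]. ROWS is a JSON object of lists of equal length, an entry for each row: "dp": the shift along the tool's x, y, z in units of 40 mm (1.0 is 40 mm), a list of three; "twist": the turn about the tool's z in units of 6 degrees (1.0 is 6 degrees); "jaw": the closure in counts, from 0 (fully open) to 255 (shut). A call has exactly 5 rows; each row is the pose to reach, as a shift and turn from the pose commanded when the call began, along the tool's axes at that moment; what a row does not reach only later rows make up. A row lasts 1/12 s, in which the tool goes at most 41.7 mm and 7.16 degrees, less where a joint would pass 70% of its speed; a pose out of reach is approached as far as the arm can. A call with a gripper value outside its range is refused whole. The fingers move at their own pace and stop on an object; FORCE is the grip in N (left out, the last holds). Time passes only in rows, so rows that repeat a pose let the fingers close, or fill a call up. It gives the time, the measured TCP pose, the force and the opening at its end, in the units of the state.
- manip.get_obs(): the state, without advancing time (a new reading comes with each control period).
- vision.camera(name): name is "side" or "top"; returns (picture, depth): 400x640x3 uint8, red, green, blue; 400x640 float32, m along the optical axis (not along the pixel's ray), 0 where there is no reading.
- vision.camera_model(name): a dict with "intrinsics" (3x3 intrinsics, pixels), "T" (4x4, takes a point from camera to world coordinates). Camera axes: x right, y down, z forward; pixel columns grow to the right and rows downward; lengths in m; the calibration is good to about 2 mm. A picture is of the moment at which its call begins. camera_model takes no time and is no camera call.
- job.close_job(): hands the job in, once; it reports no verdict.
The state is a dict: "t": time; "qpos": joint angles; "dq": joint speeds; "tau": joint torques, N m; "tcp_pos": TCP position; "eef_rot": TCP orientation; "force": force on the tool from outside, world axes, zero at the start; "wrist_torque": the same for the moment, N m; "gripper_width": finger opening in m.
Only numpy, scipy, OpenCV 4.12 (cv2) and the standard library are available. Lean on these libraries where they do the work, as an engineer would, in place of code of your own. Each camera call takes 0.05 s, during which the arm holds its last target.

## Working session

There is one attempt and no reset: what is moved stays moved. The work goes in short steps, Python scripts to look and compute and a shell command to move; the robot and the scene stay as the last step left them, time stands still between calls to the robot, and variables do not carry over. Pictures are saved under pics/ and viewed, and the job is handed in when it is done.

```bash
mkdir -p pics; ls
python3 - <<'E'
from plant import manip, vision, job
import cv2, numpy as np
np.set_printoptions(precision=4,suppress=True)
for n in ("side","top"):
    p,d=vision.camera(n); cv2.imwrite(f"pics/{n}0.png",p[:,:,::-1]); np.save(f"{n}_d.npy",d)
    m=vision.camera_model(n); print(n,m["intrinsics"],m["T"])
print(manip.get_obs(), manip.grip_point_offset)
E
```

```text
pics
side [[381.5442   0.     319.6813]
 [  0.     381.5442 195.918 ]
 [  0.       0.       1.    ]] [[ 0.941  -0.3028  0.1512  0.346 ]
 [-0.3383 -0.8546  0.3939 -0.4305]
 [ 0.01   -0.4218 -0.9066  1.2193]
 [ 0.      0.      0.      1.    ]]
top [[457.3114   0.     315.8663]
 [  0.     457.3114 193.6932]
 [  0.       0.       1.    ]] [[-0.0258 -0.992   0.1234  0.3504]
 [-0.9997  0.0256 -0.0032  0.0356]
 [ 0.     -0.1235 -0.9923  1.5346]
 [ 0.      0.      0.      1.    ]]
{'t': 0.1, 'qpos': array([ 1.2334,  0.3004,  1.5215, -0.    ,  1.3207, -0.0666]), 'dq': array([-0.0008, -0.0022, -0.0003,  0.0004,  0.0003,  0.0005]), 'tau': array([  0.0026, -53.2639, -35.3286,   0.071 ,   0.0235,   0.    ]), 'tcp_pos': array([0.147 , 0.5297, 0.2049]), 'eef_rot': array([ 0.7961,  0.6052, -0.0004,  0.0003]), 'force': array([-0.0494, -0.6822,  0.1706]), 'wrist_torque': array([ 0.0138,  0.0604, -0.0178]), 'gripper_width': 0.09393336102401602} 0.0188
```

View pics/side0.png

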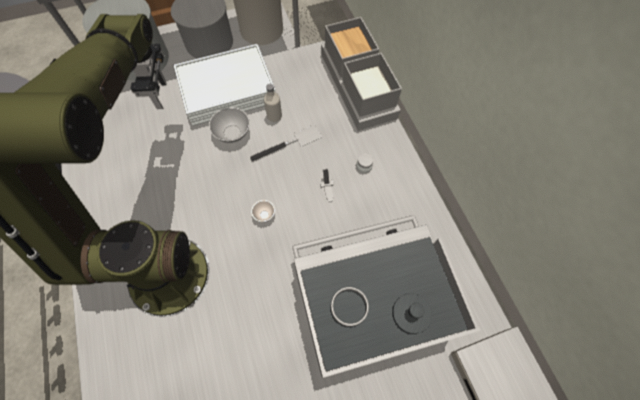

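View pics/top0.png

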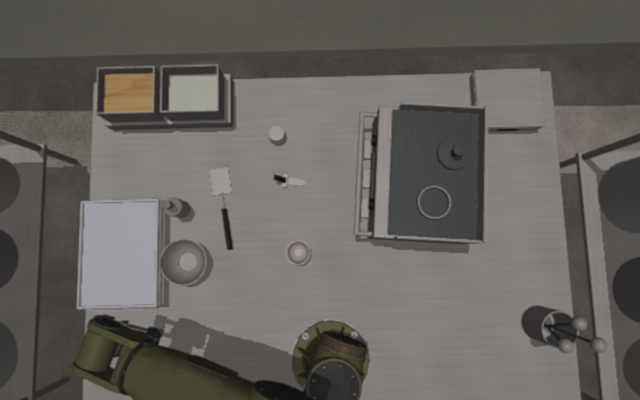

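The top view shows the shim at about (288,181), with its tip to the right, and the griddle front with its rail along u≈362. The side view shows the same layout. I'll zoom in on both.

Run:
```python
import cv2
t=cv2.imread("pics/top0.png"); s=cv2.imread("pics/side0.png")
cv2.imwrite("pics/top_g.png",cv2.resize(cv2.convertScaleAbs(t[100:250,345:420],alpha=1.8),None,fx=4,fy=4,interpolation=cv2.INTER_CUBIC))
cv2.imwrite("pics/top_s.png",cv2.resize(cv2.convertScaleAbs(t[165:200,260:320],alpha=1.8),None,fx=12,fy=12,interpolation=cv2.INTER_CUBIC))
cv2.imwrite("pics/side_g.png",cv2.resize(s[150:270,280:440],None,fx=5,fy=5,interpolation=cv2.INTER_CUBIC))
```

```text
(no output)
```

View pics/top_g.png

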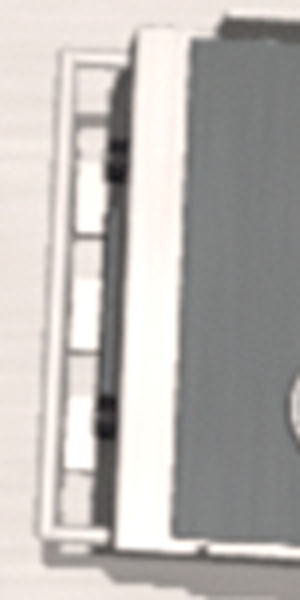

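View pics/top_s.png

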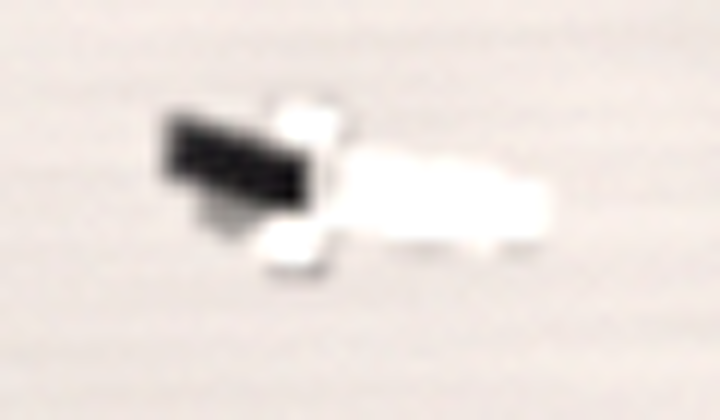

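View pics/side_g.png

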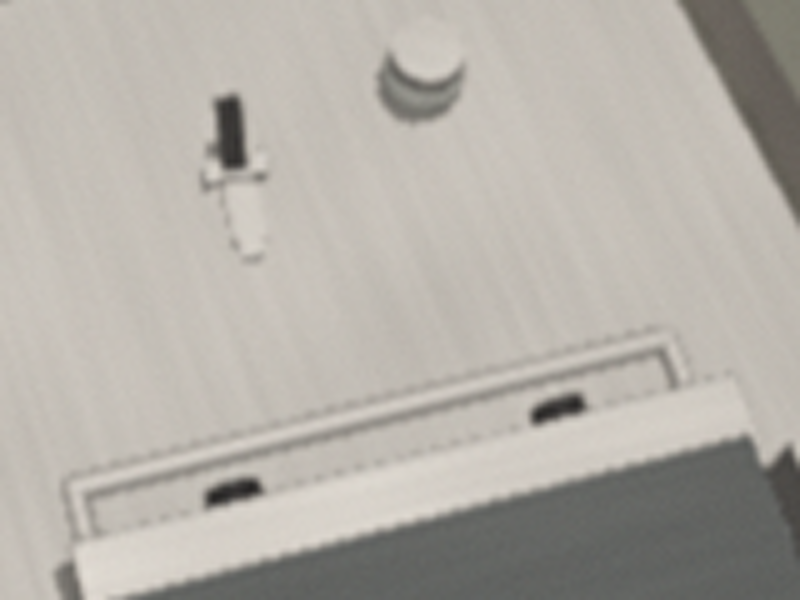

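Top crop: the rail runs from crop pixel (68,55) to (45,535), the three pale shoe tops sit behind it, and there are two black knobs. Shim: black handle on the left, shoulder in the middle, tip at about crop pixel (550,208).

```bash
cat > h.py <<'E'
import numpy as np, cv2
from plant import manip, vision
from scipy.spatial.transform import Rotation as R
np.set_printoptions(precision=4,suppress=True)
M={n:vision.camera_model(n) for n in("side","top")}
def ray(n,u,v,z):
    m=M[n];K=m["intrinsics"];T=m["T"]
    d=T[:3,:3]@np.linalg.inv(K)@np.array([u,v,1.]);o=T[:3,3]
    return o+d*(z-o[2])/d[2]
def cloud(n,d):
    m=M[n];K=m["intrinsics"];T=m["T"]
    v,u=np.mgrid[:400,:640]
    P=np.stack([(u-K[0,2])/K[0,0]*d,(v-K[1,2])/K[1,1]*d,d],-1)
    return P@T[:3,:3].T+T[:3,3]
def px(n,p):
    m=M[n];T=m["T"];c=T[:3,:3].T@(np.asarray(p)-T[:3,3]);q=m["intrinsics"]@c
    return q[:2]/q[2]
E
python3 - <<'E'
from h import *
C=cloud("top",np.load("top_d.npy"))
# pixel convention: resized by f -> u = (U+.5)/f-.5+off
def cg(U,V,f=4,a=345,b=100): return (U+.5)/f-.5+a,(V+.5)/f-.5+b
for U,V in [(68,55),(45,535)]:
    print("rail",ray("top",*cg(U,V),.125))
for V in (158,233,282,350,397,470): print("shoe", V, ray("top",*cg(86,V),.02))
print("z map rows"); 
for v in (125,135,146,160,175,190,205,215,222): print(v,(C[v,355:385,2]*1000).round().astype(int))
print("y", (C[146,355:385,1]*1000).round().astype(int))
s=C[165:200,265:320]
print((s[...,2]*1000).round().astype(int)[4:28:1,4:50])
for n,f in(("top",12),):
  for nm,U,V,z in [("tip",550,208,.004),("sh_a",308,100,.01),("sh_b",290,268,.01),("hb",290,180,.02),("ht",175,150,.058)]:
    print(nm,ray("top",*cg(U,V,12,260,165),z))
E
```

```text
rail [ 0.779  -0.1209  0.125 ]
rail [ 0.3998 -0.0887  0.125 ]
shoe 158 [ 0.7207 -0.1443  0.02  ]
shoe 233 [ 0.6561 -0.1418  0.02  ]
shoe 282 [ 0.6142 -0.1401  0.02  ]
shoe 350 [ 0.5566 -0.1379  0.02  ]
shoe 397 [ 0.5171 -0.1363  0.02  ]
shoe 470 [ 0.4563 -0.1339  0.02  ]
z map rows
125 [   0    2    6 1535  132  136  136  128  128    0    2    2   -2   -5
   -1   -3    1   26   56   85  116  142  163  173  182  179  177  183
  186  177]
135 [  0   0   3 130 128 138 128 126   1  -9  -2  -3  -4   1   0  -3 159 161
 162 163 166 163 172 174 184 182 175 182 184 182]
146 [  1  -1   0 130 141 138 128 134   0  20  23  17  20  20  20  19  24  54
  86 112 133 161 175 180 180 185 179 182 182 180]
160 [  6  -5 132 136 130 133 132  -1   4   1   4   1  -1   1  -3  61  90  97
  97 127 153 176 183 184 183 182 176 184 178 184]
175 [  0 130 126 131 133 131   1  14  20  19  23  18  22  25  20  72  95  96
 120 139 172 182 178 184 180 180 183 181 181 184]
190 [121 129 134 138 137 124   2  -1   1   7   4  -3  -1  -4  63  98  98 107
 129 155 179 183 186 181 183 180 179 175 179 176]
205 [132 136 136 131 132  -1  21  22  20  14  17  17  18 153 165 164 165 160
 167 172 185 182 177 180 183 185 182 183 181 173]
215 [ 127  131  136  126   -9   12   19   21   25   23   21   21 1535   25
   49   86  114  135  159  179  176 1535  180  178  175  180  180  180
  181  180]
222 [135 128 131 128   5   1   0  -3   2   2  -4   1  11  32  61  94 117 143
 170 178 181 176 184 178 185 174 175 178 178 179]
y [-108 -111 -115 -105 -107 -110 -115 -117 -135 -136 -139 -143 -146 -150
 -153 -157 -159 -159 -158 -158 -158 -157 -158 -160 -163 -166 -170 -172
 -175 -178]
[[-2  0 -5 ...  4  4  8]
 [ 3 -2  6 ...  1 -1 -2]
 [ 1  0 -2 ... -5  8  4]
 ...
 [-3 -4 -4 ...  1  0 -8]
 [-1  5 -2 ...  1  1  3]
 [ 0 -4 -3 ... -1  1  3]]
tip [0.582  0.0651 0.004 ]
sh_a [0.6136 0.1324 0.01  ]
sh_b [0.566  0.1383 0.01  ]
hb [0.5894 0.1372 0.02  ]
ht [0.5925 0.1658 0.058 ]
```

Run:
```python
from h import *
C=cloud("top",np.load("top_d.npy")); img=cv2.imread("pics/top0.png"); g=img.max(2)
pts=[]
for v in range(118,232):
    u=np.arange(350,376); z=C[v,350:376,2]; y=C[v,350:376,1]
    k=(z>.1)&(z<.15)&(y>-.125)
    if k.sum()>=3: pts.append(ray("top",u[k].mean(),v,.13)[:2])
pts=np.array(pts); a,b=np.polyfit(pts[:,0],pts[:,1],1); r=pts[:,1]-a*pts[:,0]-b
print("rail y=a x+b",a,b,"ang",np.degrees(np.arctan(a)),"std",r.std(),"xr",pts[:,0].min(),pts[:,0].max())
# shoe tops
k=(C[...,2]>.012)&(C[...,2]<.03)&(C[...,1]<-.12)&(C[...,1]>-.175)&(C[...,0]>.42)&(C[...,0]<.76)
k[:, :350]=0
n,l,st,ce=cv2.connectedComponentsWithStats(k.astype(np.uint8))
for i in range(1,n):
    if st[i,4]>20:
        print("shoe",st[i],ray("top",*ce[i],.02), ray("top",ce[i][0],st[i][1]-.5,.02)[0],ray("top",ce[i][0],st[i][1]+st[i][3]-.5,.02)[0])
# handle dark mask both views
for n,box in(("top",(265,165,310,200)),("side",(310,160,345,205))):
    im=cv2.imread(f"pics/{n}0.png"); gg=im.max(2); x0,y0,x1,y1=box
    thr=60 if n=="top" else 110
    m=(gg[y0:y1,x0:x1]<thr).astype(np.uint8)
    c=max(cv2.findContours(m,0,1)[0],key=cv2.contourArea); cx=c.reshape(-1,2)+[x0,y0]
    rr=cv2.minAreaRect(cx.astype(np.float32)); print(n,"bg",np.median(gg[y0:y1,x0:x1]),rr,cv2.contourArea(c)); 
    q=cv2.moments(m,True);
    print(" pred grip px",px(n,[.592,.1495,.034]))
o=manip.get_obs();print(R.from_quat(o['eef_rot']).as_matrix())
```

```text
rail y=a x+b -0.08125240889006873 -0.05534872138162577 ang -4.645215539932111 std 0.0016310110171505693 xr 0.40648043371902065 0.762446982855292
shoe [363 141   9  18 132] [ 0.6839 -0.1451  0.02  ] 0.7158616584090708 0.6538835096332353
shoe [362 170   8  18 132] [ 0.5869 -0.1365  0.02  ] 0.6164295796329693 0.555429124542354
shoe [362 199   7  19 111] [ 0.4871 -0.1304  0.02  ] 0.5185029470739619 0.45513879971601995
top bg 134.0 ((279.10003662109375, 178.7000274658203), (10.751745223999023, 4.427188873291016), 18.434947967529297) 34.5
 pred grip px [279.688  178.2069]
side bg 196.0 ((325.5, 176.0), (5.0, 14.0), 0.0) 48.5
 pred grip px [326.3554 175.937 ]
[[ 0.2675  0.9636 -0.0003]
 [ 0.9636 -0.2675 -0.001 ]
 [-0.0011 -0.0001 -1.    ]]
```

Rail, shoes and handle agree in both views. The moves only translate and twist, so first I'll see what happens to the tool's lean at the edge of reach (inner limit, empty space).

```bash
python3 -m inch '{"dp":[[-1,-0.4,-0.3],[-2,-0.8,-0.6],[-3,-1.2,-0.9],[-4,-1.6,-1],[-4.8,-1.9,-1]],"twist":[0,0,0,0,0],"jaw":[0,0,0,0,0]}'; python3 -m inch '{"dp":[[-1,-0.4,0],[-2,-0.8,0],[-3,-1,0],[-3.5,-1,0],[-3.5,-1,0]],"twist":[0,0,0,0,0],"jaw":[0,0,0,0,0]}'; python3 -c "
from h import *
o=manip.get_obs();print(o['qpos'],o['tcp_pos']);print(R.from_quat(o['eef_rot']).as_matrix())"
```

```text
t: 0.52
tcp_pos: [0.0236, 0.3663, 0.2457]
eef_rot: [0.796, 0.605, 0.0, -0.0]
force: [-0.9, 0.7, 0.9]
gripper_width: 0.0938
t: 0.93
tcp_pos: [-0.0526, 0.2411, 0.2455]
eef_rot: [0.795, 0.606, 0.0, -0.001]
force: [-0.4, -0.6, -0.7]
gripper_width: 0.0944
[ 1.6365 -0.4875  2.1459  0.0002  1.4813  0.334 ] [-0.0526  0.2411  0.2455]
[[ 0.2651  0.9642 -0.0003]
 [ 0.9642 -0.2651  0.0018]
 [ 0.0017 -0.0008 -1.    ]]
```

Run:
```python
from h import *
p,d=vision.camera("side"); cv2.imwrite("pics/side1.png",p[:,:,::-1])
for q in ([-.05,.24,0],[-.05,.24,.245],[-.03,.3,0]): print(px("side",q))
```

```text
[141.4949 213.7495]
[105.9581 181.1357]
[144.627  197.0236]
```

View pics/side1.png

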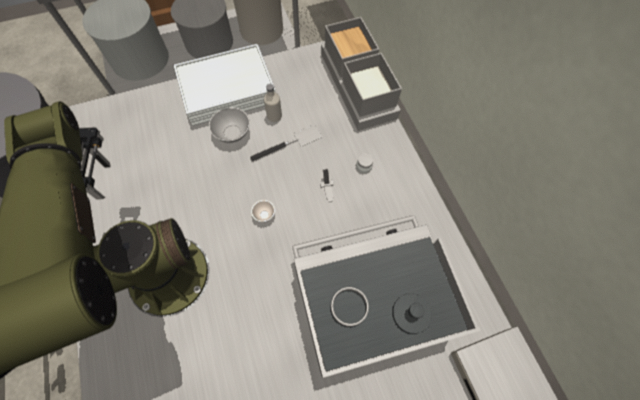

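The worktop under the tool near (141,214) is clear. I'll go down to the inner limit while turning the jaws toward the griddle's y axis.

```bash
python3 -m inch '{"dp":[[0,0,1],[0,0,2],[0,0,3],[0,0,3.8],[0,0,3.8]],"twist":[1.1,2.2,3.3,4.4,5.5],"jaw":[0,0,0,0,0]}'; python3 -m inch '{"dp":[[0,0,0],[0,0,0],[0,0,0],[0,0,0],[0,0,0]],"twist":[1.1,2.2,3.3,4.4,5.5],"jaw":[0,0,0,0,0]}'; python3 -c "
from h import *
o=manip.get_obs();print(o['qpos'],o['tcp_pos']);print(R.from_quat(o['eef_rot']).as_matrix())"
```

```text
t: 1.4
tcp_pos: [-0.0511, 0.2411, 0.0886]
eef_rot: [0.936, 0.351, -0.001, 0.004]
force: [0.1, 0.5, 2.1]
gripper_width: 0.0941
t: 1.82
tcp_pos: [-0.0513, 0.2441, 0.0931]
eef_rot: [0.997, 0.071, 0.0, 0.0]
force: [0.7, -0.4, -0.5]
gripper_width: 0.094
[ 1.6306 -0.2755  2.3877 -0.0001  1.0303  1.489 ] [-0.0513  0.2441  0.0931]
[[ 0.99    0.1411  0.0001]
 [ 0.1411 -0.99   -0.0009]
 [-0.      0.0009 -1.    ]]
```

```bash
python3 -m inch '{"dp":[[0,0.6,0],[0,1.2,0],[0,1.8,0],[0,2,0],[0,2,0]],"twist":[0.5,1,1.5,2,2.1],"jaw":[0,0,0,0,0]}';  python3 -c "
from h import *
o=manip.get_obs();print(o['qpos'],o['tcp_pos']);print(R.from_quat(o['eef_rot']).as_matrix())"
```

```text
t: 2.23
tcp_pos: [-0.0415, 0.1733, 0.1012]
eef_rot: [0.999, -0.038, 0.001, 0.002]
force: [0.1, 0.6, 0.2]
gripper_width: 0.0939
[ 1.601  -0.5486  2.5178 -0.0014  1.1758  1.6769] [-0.0415  0.1733  0.1012]
[[ 0.9972 -0.0753  0.0014]
 [-0.0753 -0.9972 -0.0034]
 [ 0.0016  0.0033 -1.    ]]
```

The arm keeps the tool vertical at its limits, so I can't get any lean. Instead I'll hold the handle by its top 17 mm. With the TCP at z≈41 mm and the fingers about 42 mm ahead of the shoe face, the gripper body passes about 4 mm over the rail (top at 133 mm) and the fingers pass just in front of it. I'll make small steps near the rail and watch the force.

```bash
cat > go.py <<'E'
import sys
from h import *
# dp units to world target x y z, and twist to tool-y angle (deg from world -y toward -x)
o=manip.get_obs(); Rm=R.from_quat(o['eef_rot']).as_matrix()
t=np.array([float(a) for a in sys.argv[1:4]])
ang=np.degrees(np.arctan2(-Rm[0,1],-Rm[1,1]))
print("tcp",o['tcp_pos'],"ang",ang.round(2),"F",o['force'],"t",o['t'],"w",o['gripper_width'])
print("dp",(Rm.T@(t-o['tcp_pos'])/.04).round(3))
if len(sys.argv)>4: print("twist",((float(sys.argv[4])-ang)/6).round(3))
E
python3 -m inch '{"dp":[[0.5,-0.5,-0.6],[1,-1,-1.2],[1.5,-1.5,-1.8],[2,-2,-2.4],[2.5,-2.5,-2.5]],"twist":[0,0,0,0,0],"jaw":[0,0,0,0,0]}'; python3 go.py .594 .1669 .2 6.6
```

```text
t: 2.65
tcp_pos: [0.0674, 0.2682, 0.2025]
eef_rot: [0.999, -0.036, 0.001, 0.001]
force: [-0.9, 1.6, -1.0]
gripper_width: 0.0944
tcp [0.0674 0.2682 0.2025] ang 4.09 F [-0.8721  1.6269 -0.9577] t 2.65 w 0.09435039289354377
dp [13.311  1.585  0.104]
twist 0.418
```

```bash
python3 -m inch '{"dp":[[1,0,0],[2,0,0],[3,0.2,0],[4,0.4,0],[5,0.6,0]],"twist":[0,0,0,0,0],"jaw":[0,0,0,0,0]}'; python3 -m inch '{"dp":[[1,0.1,0],[2,0.2,0],[3,0.3,0],[4,0.4,0],[5,0.5,0]],"twist":[0.1,0.2,0.3,0.4,0.4],"jaw":[0,0,0,0,0]}'; python3 go.py .594 .1669 .15 6.6
```

```text
t: 3.07
tcp_pos: [0.2655, 0.2263, 0.1994]
eef_rot: [0.999, -0.036, 0.0, 0.003]
force: [0.1, 1.1, -0.1]
gripper_width: 0.0942
t: 3.48
tcp_pos: [0.4636, 0.1919, 0.1989]
eef_rot: [0.998, -0.057, -0.0, 0.003]
force: [-0.5, 0.8, 0.1]
gripper_width: 0.0938
tcp [0.4636 0.1919 0.1989] ang 6.53 F [-0.4642  0.829   0.1049] t 3.4833 w 0.09383402118428934
dp [3.309 0.244 1.224]
twist 0.012
```

```bash
python3 -m inch '{"dp":[[0.8,0.1,0],[1.6,0.2,0],[2.4,0.3,0],[3,0.4,0],[3.2,0.4,0]],"twist":[0,0,0,0,0],"jaw":[0,0,0,0,0]}'; python3 go.py .594 .1669 .09 6.6
```

```text
t: 3.9
tcp_pos: [0.5891, 0.1608, 0.1981]
eef_rot: [0.998, -0.057, -0.0, 0.003]
force: [-1.2, -0.1, -1.0]
gripper_width: 0.0938
tcp [0.5891 0.1608 0.1981] ang 6.57 F [-1.2171 -0.1239 -0.9727] t 3.9 w 0.09382742456215319
dp [ 0.105 -0.183  2.702]
twist 0.006
```

```bash
python3 -m inch '{"dp":[[0.1,-0.1,0.8],[0.1,-0.16,1.6],[0.1,-0.16,2.4],[0.1,-0.16,2.7],[0.1,-0.16,2.7]],"twist":[0,0,0,0,0],"jaw":[0,0,0,0,0]}'; python3 go.py .594 .1669 .041 6.6
python3 - <<'E'
from h import *
p,d=vision.camera("side"); p=p[:,:,::-1]; cv2.imwrite("pics/side2.png",cv2.resize(p[90:250,240:440],None,fx=4,fy=3.75,interpolation=cv2.INTER_CUBIC))
p,d=vision.camera("top"); p=p[:,:,::-1]; cv2.imwrite("pics/top2.png",cv2.resize(cv2.convertScaleAbs(p[120:240,230:370],alpha=1.8),None,fx=5,fy=5,interpolation=cv2.INTER_CUBIC))
E
```

```text
t: 4.32
tcp_pos: [0.5895, 0.1676, 0.0893]
eef_rot: [0.998, -0.056, -0.002, 0.004]
force: [0.1, -0.3, 0.3]
gripper_width: 0.0938
tcp [0.5895 0.1676 0.0893] ang 6.48 F [ 0.079  -0.2805  0.3289] t 4.3167 w 0.09377865155843565
dp [ 0.118 -0.005  1.207]
twist 0.021
```

View pics/side2.png

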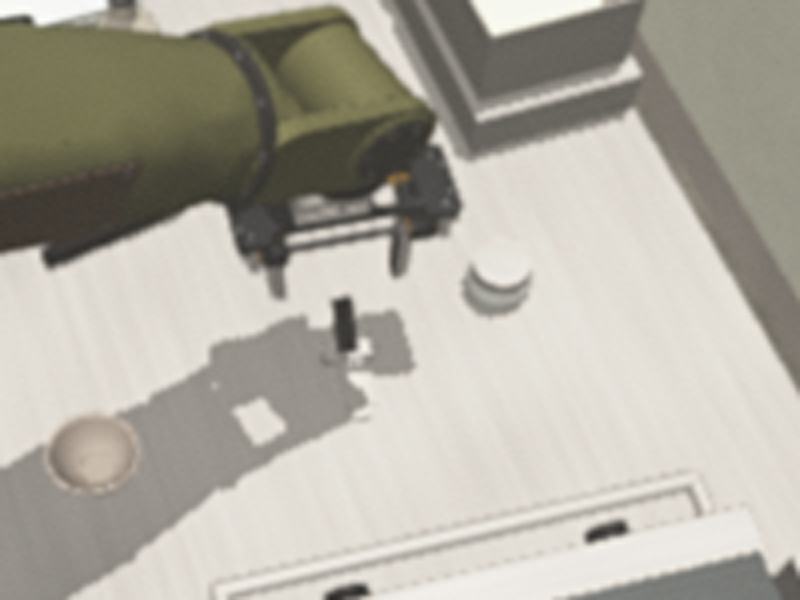

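View pics/top2.png

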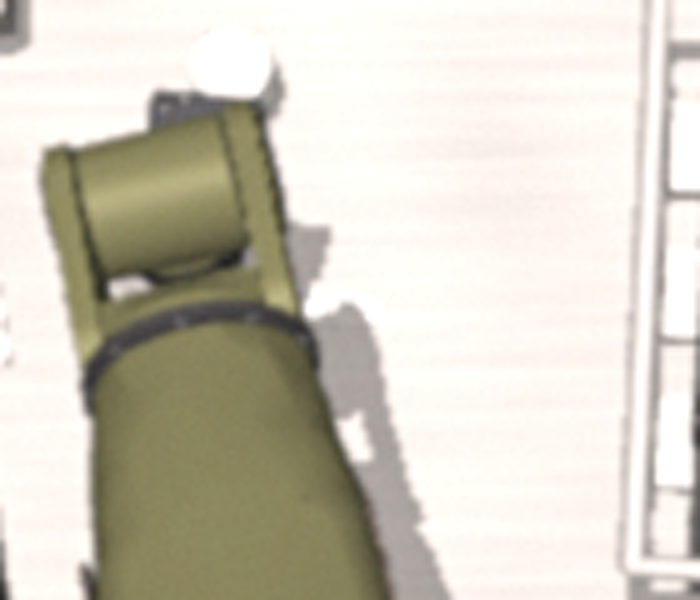

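The side crop shows the open fingers straddling the handle: tips at (275,290) and (400,265), handle top at (345,300). Next I'll descend and grip the handle's top.

```bash
python3 -m inch '{"dp":[[0.1,0,0.4],[0.12,0,0.8],[0.12,0,1.1],[0.12,0,1.2],[0.12,0,1.2]],"twist":[0,0,0,0,0],"jaw":[0,0,0,0,0]}' 40; python3 go.py .594 .1669 .041 6.6; python3 -m inch '{"dp":[[0,0,0],[0,0,0],[0,0,0],[0,0,0],[0,0,0]],"twist":[0,0,0,0,0],"jaw":[150,180,220,255,255]}' 40;python3 go.py .594 .1669 .041 6.6;python3 -m inch '{"dp":[[0,0,0],[0,0,0],[0,0,0],[0,0,0],[0,0,0]],"twist":[0,0,0,0,0],"jaw":[255,255,255,255,255]}' 50
```

```text
t: 4.83
tcp_pos: [0.5959, 0.1672, 0.0455]
eef_rot: [0.998, -0.057, 0.001, 0.003]
force: [0.2, 0.8, 0.2]
gripper_width: 0.094
tcp [0.5959 0.1672 0.0455] ang 6.51 F [0.196  0.7527 0.2105] t 4.8333 w 0.09396347907748274
dp [-0.046  0.011  0.112]
twist 0.015
t: 5.25
tcp_pos: [0.596, 0.1672, 0.0458]
eef_rot: [0.998, -0.057, 0.001, 0.003]
force: [-0.7, 0.7, -0.2]
gripper_width: 0.0643
tcp [0.596  0.1672 0.0458] ang 6.51 F [-0.7088  0.681  -0.2421] t 5.25 w 0.06426618471834031
dp [-0.049  0.012  0.119]
twist 0.014
t: 5.67
tcp_pos: [0.5959, 0.1671, 0.0453]
eef_rot: [0.998, -0.057, 0.001, 0.003]
force: [0.1, -0.3, 0.2]
gripper_width: 0.0311
```

```bash
python3 -m inch '{"dp":[[-0.03,0,0.11],[-0.03,0,0.11],[-0.03,0,0.11],[-0.03,0,0.11],[-0.03,0,0.11]],"twist":[0,0,0,0,0],"jaw":[255,255,255,255,255]}' 50;python3 -m inch '{"dp":[[0,0,0],[0,0,0],[0,0,0],[0,0,0],[0,0,0]],"twist":[0,0,0,0,0],"jaw":[255,255,255,255,255]}' 50; python3 go.py .594 .1669 .041 4.7
```

```text
t: 6.08
tcp_pos: [0.5946, 0.1672, 0.0409]
eef_rot: [0.998, -0.057, 0.001, 0.003]
force: [-0.2, 0.1, 0.1]
gripper_width: 0.0173
t: 6.5
tcp_pos: [0.5947, 0.1672, 0.0409]
eef_rot: [0.998, -0.057, 0.001, 0.003]
force: [0.1, -0.0, -0.3]
gripper_width: 0.0174
tcp [0.5947 0.1672 0.0409] ang 6.52 F [ 0.0776 -0.0361 -0.2879] t 6.5 w 0.017406885116834574
dp [-0.016  0.01  -0.002]
twist -0.303
```

Gripped: the opening is 17.4 mm and the tip is about 102.9 mm ahead of the TCP. I'll lift a little and bring it in front of the middle slot.

```bash
python3 -m inch '{"dp":[[0,0,-0.25],[0,0.6,-0.25],[0,1.4,-0.25],[0,2.2,-0.25],[0,2.6,-0.25]],"twist":[0,0,0,-0.2,-0.3],"jaw":[255,255,255,255,255]}' 50; python3 go.py .597 -.003 .051 4.7; python3 -m inch '{"dp":[[0,0.4,0],[0,0.9,0],[0,1.3,0],[0,1.6,0],[0,1.6,0]],"twist":[0,0,0,0,0],"jaw":[255,255,255,255,255]}' 50; python3 go.py .597 -.003 .042 4.7;python3 - <<'E'
from h import *
p,d=vision.camera("side"); p=p[:,:,::-1]; cv2.imwrite("pics/side3.png",cv2.resize(p[130:290,270:470],None,fx=4,fy=3.75,interpolation=cv2.INTER_CUBIC))
p,d=vision.camera("top"); p=p[:,:,::-1]; cv2.imwrite("pics/top3.png",cv2.resize(cv2.convertScaleAbs(p[120:240,280:420],alpha=1.5),None,fx=5,fy=5,interpolation=cv2.INTER_CUBIC))
E
```

```text
t: 6.92
tcp_pos: [0.5826, 0.0613, 0.0524]
eef_rot: [0.999, -0.041, 0.001, 0.003]
force: [0.4, -0.0, -0.4]
gripper_width: 0.0174
tcp [0.5826 0.0613 0.0524] ang 4.72 F [ 0.3668 -0.0317 -0.3518] t 6.9167 w 0.01736430674151355
dp [0.49  1.572 0.045]
twist -0.004
t: 7.33
tcp_pos: [0.5777, -0.0016, 0.0525]
eef_rot: [0.999, -0.042, 0.001, 0.003]
force: [-1.0, -0.1, 0.1]
gripper_width: 0.0174
tcp [ 0.5777 -0.0016  0.0525] ang 4.82 F [-0.9733 -0.1326  0.1268] t 7.3333 w 0.017355958686708334
dp [ 0.483 -0.007  0.264]
twist -0.02
```

View pics/side3.png

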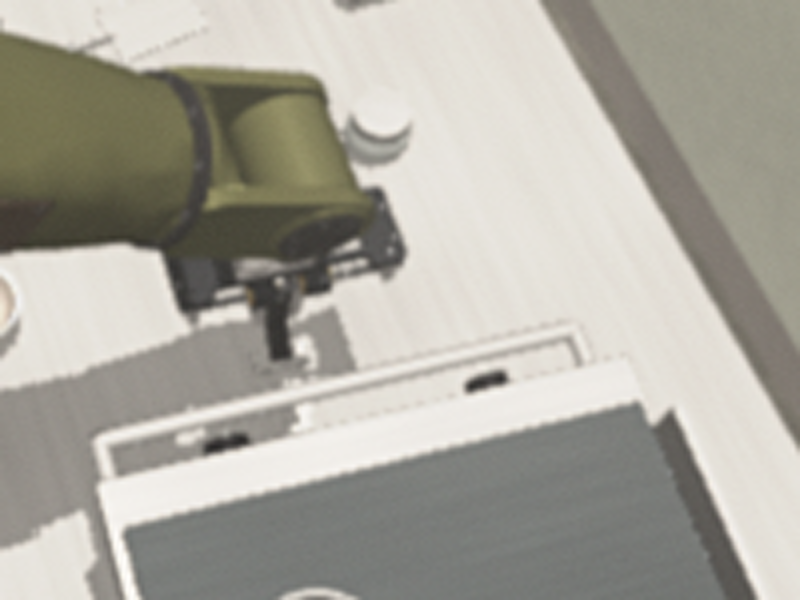

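View pics/top3.png

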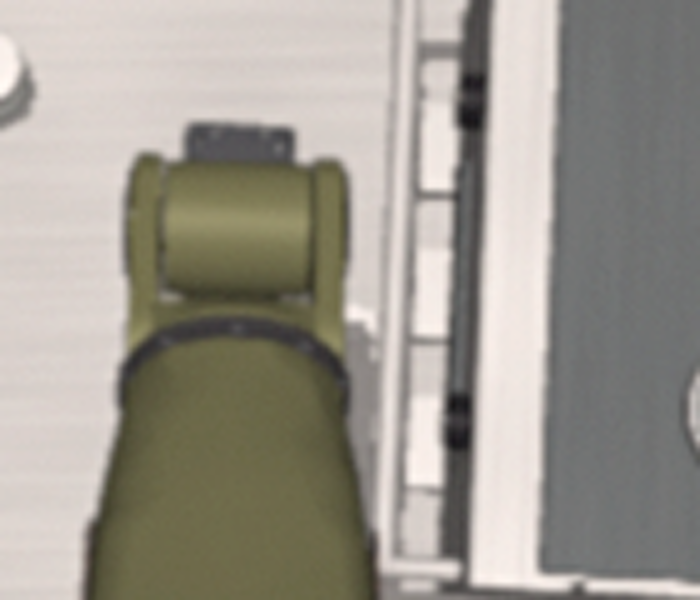

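The arm is in front of the middle shoe, 19 mm short in x. The rail and forearm partly hide the blade. I'll correct x, lower, and check again.

```bash
python3 -m inch '{"dp":[[0.3,0,0],[0.48,0,0.15],[0.48,0,0.25],[0.48,0,0.25],[0.48,0,0.25]],"twist":[0,0,0,0,0],"jaw":[255,255,255,255,255]}' 50; python3 go.py .597 -.003 .0425 4.7;python3 - <<'E'
from h import *
p,d=vision.camera("side"); p=p[:,:,::-1]; cv2.imwrite("pics/side4.png",cv2.resize(p[190:260,300:400],None,fx=8,fy=8,interpolation=cv2.INTER_CUBIC))
p,d=vision.camera("top"); p=p[:,:,::-1]; cv2.imwrite("pics/top4.png",cv2.resize(cv2.convertScaleAbs(p[150:220,320:390],alpha=1.8),None,fx=8,fy=8,interpolation=cv2.INTER_CUBIC))
print(px("side",[.587,-.125,.004]),px("side",[.5885,-.1055,.004]),px("top",[.587,-.125,.004]),px("top",[.5885,-.1055,.004]))
E
```

```text
t: 7.85
tcp_pos: [0.5961, -0.001, 0.0412]
eef_rot: [0.999, -0.041, 0.0, 0.003]
force: [-0.6, -0.4, 0.0]
gripper_width: 0.0168
tcp [ 0.5961 -0.001   0.0412] ang 4.69 F [-0.5667 -0.3777  0.0341] t 7.85 w 0.016755770699638475
dp [ 0.027  0.049 -0.033]
twist 0.002
[353.4248 250.0543] [351.6519 244.5588] [361.4632 178.9915] [355.692  178.7007]
```

View pics/side4.png

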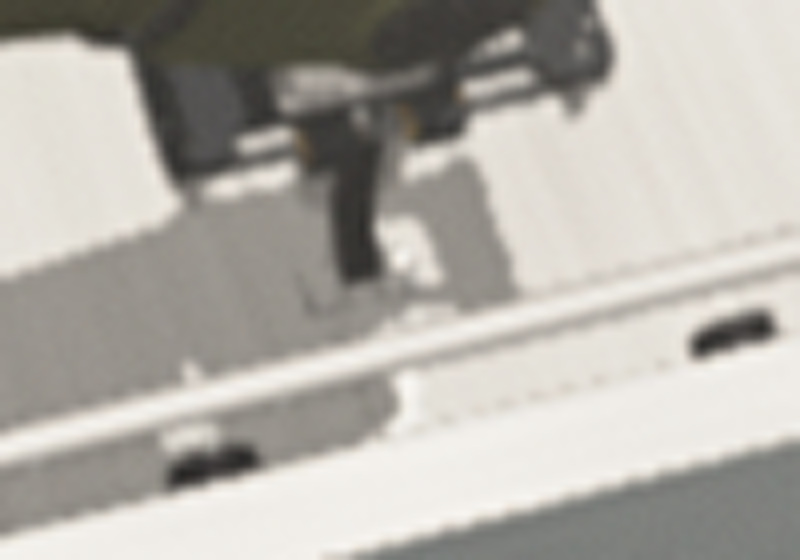

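View pics/top4.png

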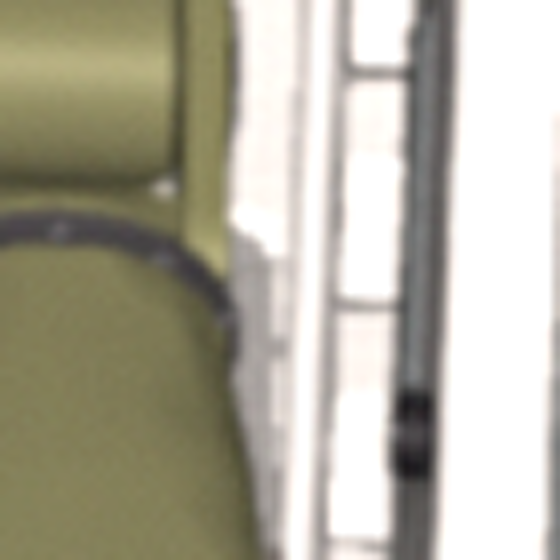

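```bash
python3 -m inch '{"dp":[[0.03,0.15,-0.01],[0.03,0.3,-0.01],[0.03,0.45,-0.01],[0.03,0.55,-0.01],[0.03,0.55,-0.01]],"twist":[0,0,0,0,0],"jaw":[255,255,255,255,255]}' 50; python3 -m inch '{"dp":[[0,0.05,0],[0,0.1,0],[0,0.15,0],[0,0.2,0],[0,0.25,0]],"twist":[0,0,0,0,0],"jaw":[255,255,255,255,255]}' 50; python3 go.py .597 -.003 .0425 4.7
```

```text
t: 8.37
tcp_pos: [0.596, -0.0246, 0.0425]
eef_rot: [0.999, -0.042, 0.001, 0.003]
force: [-0.3, 0.3, 0.1]
gripper_width: 0.0169
t: 8.78
tcp_pos: [0.5953, -0.0335, 0.0425]
eef_rot: [0.999, -0.041, 0.001, 0.003]
force: [0.1, 0.6, -0.5]
gripper_width: 0.017
tcp [ 0.5953 -0.0335  0.0425] ang 4.71 F [ 0.0962  0.6232 -0.4707] t 8.7833 w 0.016990133686840356
dp [-0.02  -0.765 -0.005]
twist -0.001
```

```bash
python3 -m inch '{"dp":[[0,0.04,0],[0,0.08,0],[0,0.12,0],[0,0.16,0],[0,0.2,0]],"twist":[0,0,0,0,0],"jaw":[255,255,255,255,255]}' 50; python3 -m inch '{"dp":[[0,0.04,0],[0,0.08,0],[0,0.12,0],[0,0.16,0],[0,0.2,0]],"twist":[0,0,0,0,0],"jaw":[255,255,255,255,255]}' 50; python3 go.py .597 -.003 .0425 4.7
```

```text
t: 9.2
tcp_pos: [0.5946, -0.0416, 0.0425]
eef_rot: [0.999, -0.041, 0.001, 0.003]
force: [-0.4, -0.4, -1.3]
gripper_width: 0.0173
t: 9.62
tcp_pos: [0.594, -0.0496, 0.0426]
eef_rot: [0.999, -0.041, 0.001, 0.003]
force: [-0.2, -0.1, 0.1]
gripper_width: 0.0174
tcp [ 0.594  -0.0496  0.0426] ang 4.71 F [-0.172  -0.1441  0.073 ] t 9.6167 w 0.017403796001388753
dp [-0.02  -1.166 -0.005]
twist -0.002
```

```bash
for i in 1; do python3 -m inch '{"dp":[[0,0.04,0],[0,0.08,0],[0,0.12,0],[0,0.16,0],[0,0.16,0]],"twist":[0,0,0,0,0],"jaw":[255,255,255,255,255]}' 50; done; python3 -m inch '{"dp":[[0,0.03,0],[0,0.06,0],[0,0.09,0],[0,0.1,0],[0,0.1,0]],"twist":[0,0,0,0,0],"jaw":[255,255,255,255,255]}' 50
```

```text
t: 10.03
tcp_pos: [0.5934, -0.0561, 0.0426]
eef_rot: [0.999, -0.041, 0.001, 0.003]
force: [-0.7, 0.5, -1.0]
gripper_width: 0.0174
t: 10.45
tcp_pos: [0.5935, -0.0584, 0.0432]
eef_rot: [0.999, -0.041, 0.001, 0.002]
force: [-0.3, 9.9, 4.2]
gripper_width: 0.0174
```

Run:
```python
from h import *
o=manip.get_obs(); print(o['force'],o['wrist_torque'],o['tcp_pos'])
p,d=vision.camera("side"); p=p[:,:,::-1]; cv2.imwrite("pics/side5.png",cv2.resize(p[190:260,300:400],None,fx=8,fy=8,interpolation=cv2.INTER_CUBIC))
p,d=vision.camera("top"); p=p[:,:,::-1]; cv2.imwrite("pics/top5.png",cv2.resize(cv2.convertScaleAbs(p[150:220,320:390],alpha=1.8),None,fx=8,fy=8,interpolation=cv2.INTER_CUBIC))
o=manip.get_obs(); print(o['force'],o['wrist_torque'],o['tcp_pos'])
```

```text
[-0.3084  9.9448  4.2151] [ 1.9343  0.0638 -0.0334] [ 0.5935 -0.0584  0.0432]
[ 0.4027 10.2819  3.4944] [ 1.8702  0.0424 -0.0332] [ 0.5935 -0.0584  0.0431]
```

View pics/side5.png

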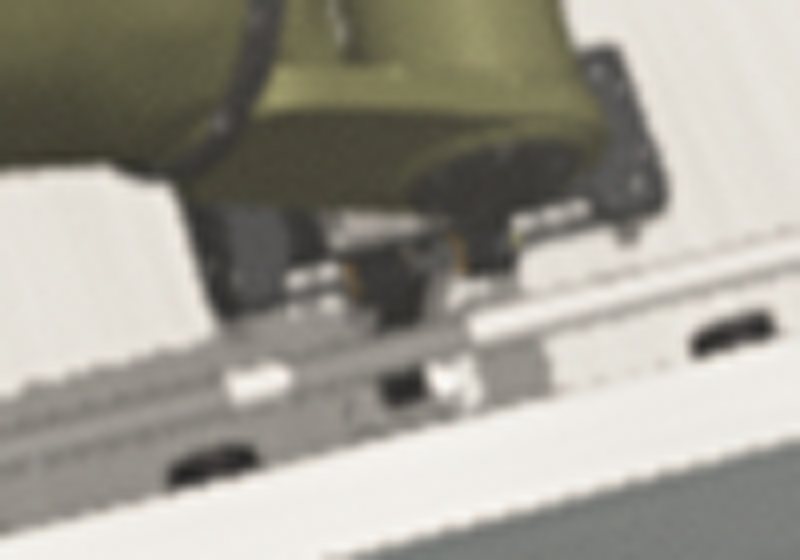

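It made contact at TCP y=-0.058, about 10 N back along +y with 4 N up. That fits the tip jamming on the foot at about 32 mm, because the rail would push back with no lift. If another slot lets me go deeper than this, the rail is ruled out as the cause. I'll withdraw and try the far slot.

```bash
python3 -m inch '{"dp":[[0,-0.3,-0.02],[0,-0.7,-0.02],[0,-1.1,-0.02],[0,-1.5,-0.02],[0,-1.5,-0.02]],"twist":[0,0,0,0,0],"jaw":[255,255,255,255,255]}' 50; python3 -m inch '{"dp":[[0.6,0,0],[1.2,0,0],[1.8,0,0],[2.4,0,0],[2.5,0,0]],"twist":[0,0,0,0,0],"jaw":[255,255,255,255,255]}' 50; python3 go.py .697 -.011 .0425 4.7;python3 - <<'E'
from h import *
p,d=vision.camera("side"); p=p[:,:,::-1]; cv2.imwrite("pics/side6.png",cv2.resize(p[170:250,340:440],None,fx=8,fy=7.5,interpolation=cv2.INTER_CUBIC))
E
```

```text
t: 10.97
tcp_pos: [0.5981, 0.0027, 0.043]
eef_rot: [0.999, -0.04, 0.001, 0.003]
force: [0.7, 0.1, -0.7]
gripper_width: 0.0172
t: 11.38
tcp_pos: [0.6999, -0.0089, 0.043]
eef_rot: [0.999, -0.041, 0.001, 0.003]
force: [-0.2, -0.2, -0.5]
gripper_width: 0.0172
tcp [ 0.6999 -0.0089  0.043 ] ang 4.74 F [-0.1909 -0.1663 -0.5443] t 11.3833 w 0.017155629105882104
dp [-0.067  0.059  0.012]
twist -0.007
```

View pics/side6.png

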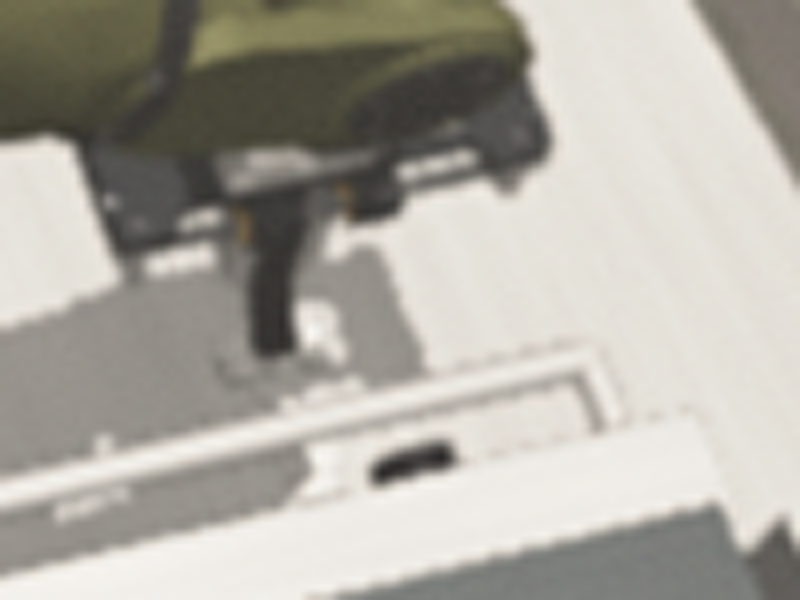

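```bash
python3 -m inch '{"dp":[[-0.06,0.15,0],[-0.06,0.3,0],[-0.06,0.45,0],[-0.06,0.6,0],[-0.06,0.65,0]],"twist":[0,0,0,0,0],"jaw":[255,255,255,255,255]}' 50; python3 -m inch '{"dp":[[0,0.05,0],[0,0.1,0],[0,0.15,0],[0,0.2,0],[0,0.2,0]],"twist":[0,0,0,0,0],"jaw":[255,255,255,255,255]}' 50; python3 -m inch '{"dp":[[0,0.04,0],[0,0.08,0],[0,0.12,0],[0,0.16,0],[0,0.2,0]],"twist":[0,0,0,0,0],"jaw":[255,255,255,255,255]}' 50
```

```text
t: 11.85
tcp_pos: [0.6928, -0.0352, 0.0438]
eef_rot: [0.999, -0.042, 0.001, 0.003]
force: [-0.1, -0.4, -0.3]
gripper_width: 0.0174
t: 12.27
tcp_pos: [0.6925, -0.0421, 0.0435]
eef_rot: [0.999, -0.041, 0.001, 0.003]
force: [0.4, -0.1, -0.4]
gripper_width: 0.0175
t: 12.68
tcp_pos: [0.692, -0.0495, 0.0437]
eef_rot: [0.999, -0.041, 0.001, 0.002]
force: [-0.1, 11.0, 4.4]
gripper_width: 0.0172
```

It jammed at 15 mm (predicted TCP y of -0.0496 from the first jam), with the same force signature and the gripper far from the rail. So both contacts were real jams, and the near slot should be the open one.

```bash
python3 -m inch '{"dp":[[0,-0.3,0],[0,-0.7,0],[0,-1.1,0],[0,-1.2,0],[0,-1.2,0]],"twist":[0,0,0,0,0],"jaw":[255,255,255,255,255]}' 50; python3 -m inch '{"dp":[[-0.8,0,0],[-1.6,0,0],[-2.4,0,0],[-3.2,0,0],[-4,0,0]],"twist":[0,0,0,0,0],"jaw":[255,255,255,255,255]}' 50; python3 go.py .4985 .0070 .0425 4.7
```

```text
t: 13.1
tcp_pos: [0.6959, 0.0003, 0.0431]
eef_rot: [0.999, -0.04, 0.001, 0.003]
force: [-0.6, 0.1, -0.7]
gripper_width: 0.0178
t: 13.52
tcp_pos: [0.5347, 0.0111, 0.0429]
eef_rot: [0.999, -0.041, 0.001, 0.003]
force: [0.9, 0.0, -0.6]
gripper_width: 0.017
tcp [0.5347 0.0111 0.0429] ang 4.72 F [ 0.9398  0.0428 -0.6059] t 13.5167 w 0.01696586089956662
dp [-0.894  0.175  0.01 ]
twist -0.003
```

```bash
python3 -m inch '{"dp":[[-0.5,0,0],[-0.89,0,0],[-0.89,0.05,0],[-0.89,0.1,0],[-0.89,0.17,0]],"twist":[0,0,0,0,0],"jaw":[255,255,255,255,255]}' 50; python3 go.py .4973 -.008 .0425 4.7
python3 - <<'E'
from h import *
p,d=vision.camera("side"); p=p[:,:,::-1]; cv2.imwrite("pics/side7.png",cv2.resize(p[190:270,270:370],None,fx=8,fy=7.5,interpolation=cv2.INTER_CUBIC))
E
```

```text
t: 13.93
tcp_pos: [0.5013, 0.0069, 0.0432]
eef_rot: [0.999, -0.041, 0.001, 0.003]
force: [0.4, -0.3, -1.3]
gripper_width: 0.0173
tcp [0.5013 0.0069 0.0432] ang 4.72 F [ 0.3613 -0.2545 -1.282 ] t 13.9333 w 0.017262241666365898
dp [-0.069  0.38   0.02 ]
twist -0.003
```

View pics/side7.png

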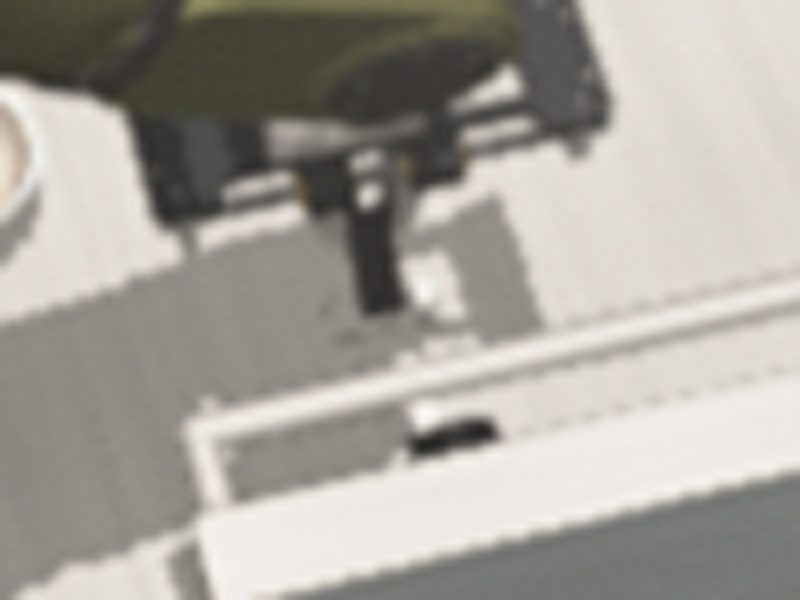

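The shim is still held flat, handle at (380,260), aimed at the near shoe. I'll advance in stages.

```bash
python3 -m inch '{"dp":[[-0.06,0.15,0],[-0.06,0.3,0],[-0.06,0.45,0],[-0.06,0.6,0],[-0.06,0.65,0]],"twist":[0,0,0,0,0],"jaw":[255,255,255,255,255]}' 50; python3 -m inch '{"dp":[[0,0.06,0],[0,0.12,0],[0,0.18,0],[0,0.24,0],[0,0.3,0]],"twist":[0,0,0,0,0],"jaw":[255,255,255,255,255]}' 50; python3 -m inch '{"dp":[[0,0.05,0],[0,0.1,0],[0,0.15,0],[0,0.2,0],[0,0.25,0]],"twist":[0,0,0,0,0],"jaw":[255,255,255,255,255]}' 50;  python3 -m inch '{"dp":[[0,0.05,0],[0,0.1,0],[0,0.15,0],[0,0.2,0],[0,0.25,0]],"twist":[0,0,0,0,0],"jaw":[255,255,255,255,255]}' 50
```

```text
t: 14.4
tcp_pos: [0.4958, -0.0194, 0.043]
eef_rot: [0.999, -0.042, 0.001, 0.003]
force: [0.0, -0.4, 0.0]
gripper_width: 0.0175
t: 14.82
tcp_pos: [0.4948, -0.0305, 0.0431]
eef_rot: [0.999, -0.041, 0.001, 0.003]
force: [-0.3, -1.0, -0.8]
gripper_width: 0.017
t: 15.23
tcp_pos: [0.4939, -0.0405, 0.0432]
eef_rot: [0.999, -0.041, 0.001, 0.003]
force: [-0.4, -0.5, -0.2]
gripper_width: 0.0173
t: 15.65
tcp_pos: [0.4931, -0.0505, 0.0432]
eef_rot: [0.999, -0.041, 0.001, 0.003]
force: [-0.2, -0.6, -1.1]
gripper_width: 0.0174
```

```bash
python3 -m inch '{"dp":[[0,0.04,0],[0,0.08,0],[0,0.12,0],[0,0.15,0],[0,0.15,0]],"twist":[0,0,0,0,0],"jaw":[255,255,255,255,255]}' 50; python3 -m inch '{"dp":[[0,0.04,0],[0,0.08,0],[0,0.12,0],[0,0.15,0],[0,0.15,0]],"twist":[0,0,0,0,0],"jaw":[255,255,255,255,255]}' 50
```

```text
t: 16.07
tcp_pos: [0.4927, -0.0565, 0.0433]
eef_rot: [0.999, -0.041, 0.001, 0.003]
force: [0.4, 0.1, -0.8]
gripper_width: 0.0172
t: 16.48
tcp_pos: [0.4922, -0.0625, 0.0433]
eef_rot: [0.999, -0.041, 0.001, 0.003]
force: [-0.5, -1.0, -0.1]
gripper_width: 0.0174
```

Past 44 mm with no contact from the foot or the rail.

```bash
python3 -m inch '{"dp":[[0,0.04,0],[0,0.08,0],[0,0.12,0],[0,0.15,0],[0,0.15,0]],"twist":[0,0,0,0,0],"jaw":[255,255,255,255,255]}' 50; python3 -m inch '{"dp":[[0,0.03,0],[0,0.06,0],[0,0.09,0],[0,0.12,0],[0,0.12,0]],"twist":[0,0,0,0,0],"jaw":[255,255,255,255,255]}' 50
```

```text
t: 16.9
tcp_pos: [0.4917, -0.0685, 0.0433]
eef_rot: [0.999, -0.041, 0.001, 0.003]
force: [0.0, -0.6, -0.7]
gripper_width: 0.0169
t: 17.32
tcp_pos: [0.4913, -0.0732, 0.0433]
eef_rot: [0.999, -0.041, 0.001, 0.003]
force: [0.2, -0.3, -1.6]
gripper_width: 0.0175
```

Run:
```python
from h import *
p,d=vision.camera("side"); p=p[:,:,::-1]; cv2.imwrite("pics/side8.png",cv2.resize(p[200:270,280:370],None,fx=8,fy=8,interpolation=cv2.INTER_CUBIC))
```

```text
(no output)
```

View pics/side8.png

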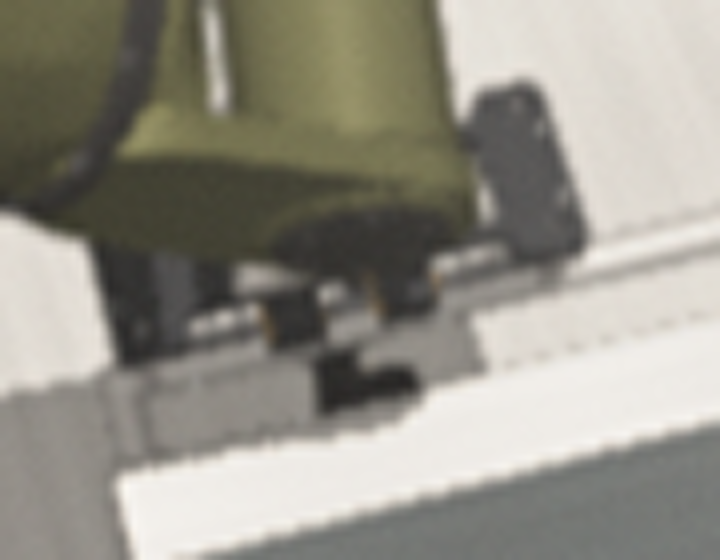

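The gripper body is over the rail and still contact-free. I'll take the last few millimetres gently.

```bash
python3 -m inch '{"dp":[[0,0.02,0],[0,0.04,0],[0,0.06,0],[0,0.08,0],[0,0.08,0]],"twist":[0,0,0,0,0],"jaw":[255,255,255,255,255]}' 50; python3 -m inch '{"dp":[[0,0.01,0],[0,0.02,0],[0,0.03,0],[0,0.04,0],[0,0.05,0]],"twist":[0,0,0,0,0],"jaw":[255,255,255,255,255]}' 50
```

```text
t: 17.78
tcp_pos: [0.491, -0.0763, 0.0434]
eef_rot: [0.999, -0.041, 0.001, 0.003]
force: [-0.1, 0.5, -1.2]
gripper_width: 0.0174
t: 18.2
tcp_pos: [0.4909, -0.0778, 0.0435]
eef_rot: [0.999, -0.041, 0.001, 0.003]
force: [-0.8, 4.7, 2.1]
gripper_width: 0.0176
```

Contact came at y=-0.0778 (predicted -0.0781), so the shoulder is meeting the shoe. I'll ease back, lower it onto the worktop, and push home again.

```bash
python3 -m inch '{"dp":[[0,-0.03,0.01],[0,-0.03,0.03],[0,-0.03,0.04],[0,-0.03,0.05],[0,-0.03,0.05]],"twist":[0,0,0,0,0],"jaw":[255,255,255,255,255]}' 50; python3 -m inch '{"dp":[[0,0.02,0],[0,0.03,0],[0,0.04,0],[0,0.05,0],[0,0.06,0]],"twist":[0,0,0,0,0],"jaw":[255,255,255,255,255]}' 50
```

```text
t: 18.62
tcp_pos: [0.491, -0.0771, 0.0413]
eef_rot: [0.999, -0.041, 0.001, 0.003]
force: [-0.1, 0.2, 0.2]
gripper_width: 0.017
t: 19.03
tcp_pos: [0.4909, -0.0779, 0.0416]
eef_rot: [0.999, -0.041, 0.001, 0.002]
force: [1.9, 19.5, 3.9]
gripper_width: 0.0174
```

```bash
python3 -m inch '{"dp":[[0,-0.02,0],[0,-0.03,0],[0,-0.03,0],[0,-0.03,0],[0,-0.03,0]],"twist":[0,0,0,0,0],"jaw":[255,255,255,255,255]}' 50; python3 -m inch '{"dp":[[0,0,0],[0,0,0],[0,0,0],[0,0,0],[0,0,0]],"twist":[0,0,0,0,0],"jaw":[220,180,120,60,60]}' 50;python3 -m inch '{"dp":[[0,0,0],[0,0,0],[0,0,0],[0,0,0],[0,0,0]],"twist":[0,0,0,0,0],"jaw":[60,60,60,60,60]}' 50
```

```text
t: 19.45
tcp_pos: [0.4909, -0.0777, 0.0415]
eef_rot: [0.999, -0.041, 0.001, 0.002]
force: [0.3, 6.7, 1.2]
gripper_width: 0.0171
t: 19.87
tcp_pos: [0.4912, -0.0781, 0.0415]
eef_rot: [0.999, -0.041, 0.001, 0.003]
force: [2.8, 4.7, -0.3]
gripper_width: 0.0403
t: 20.28
tcp_pos: [0.4914, -0.0781, 0.0416]
eef_rot: [0.999, -0.041, 0.001, 0.003]
force: [3.9, 5.5, -0.0]
gripper_width: 0.0711
```

A 5 N force remains after opening, so the fingers' front edges are touching the rail, and the shoulder contact is not proven. I'll back off and look. Then I'll push with shut fingers on the back of the handle, which keeps them clear of the rail.

```bash
python3 -m inch '{"dp":[[0,-0.1,0],[0,-0.4,0],[0,-0.9,0],[0,-1.4,0],[0,-1.9,0]],"twist":[0,0,0,0,0],"jaw":[40,20,0,0,0]}' 50; python3 -m inch '{"dp":[[0,-0.8,-0.4],[0,-1.6,-0.8],[0,-2.2,-1.2],[0,-2.5,-1.6],[0,-2.5,-2]],"twist":[0,0,0,0,0],"jaw":[100,150,200,255,255]}' 50
python3 - <<'E'
from h import *
p,d=vision.camera("side"); p=p[:,:,::-1]; cv2.imwrite("pics/side9.png",cv2.resize(p[210:270,290:360],None,fx=10,fy=10,interpolation=cv2.INTER_CUBIC))
p,d=vision.camera("top"); p=p[:,:,::-1]; cv2.imwrite("pics/top9f.png",p);cv2.imwrite("pics/top9.png",cv2.resize(cv2.convertScaleAbs(p[175:245,340:400],alpha=1.8),None,fx=8,fy=8,interpolation=cv2.INTER_CUBIC))
np.save("top9_d.npy",d)
E
```

```text
t: 20.7
tcp_pos: [0.497, -0.0011, 0.041]
eef_rot: [0.999, -0.041, 0.001, 0.003]
force: [0.4, 0.8, -0.6]
gripper_width: 0.094
t: 21.12
tcp_pos: [0.5049, 0.1005, 0.1211]
eef_rot: [0.999, -0.04, 0.001, 0.003]
force: [-0.3, -0.8, -0.1]
gripper_width: 0.0643
```

View pics/side9.png

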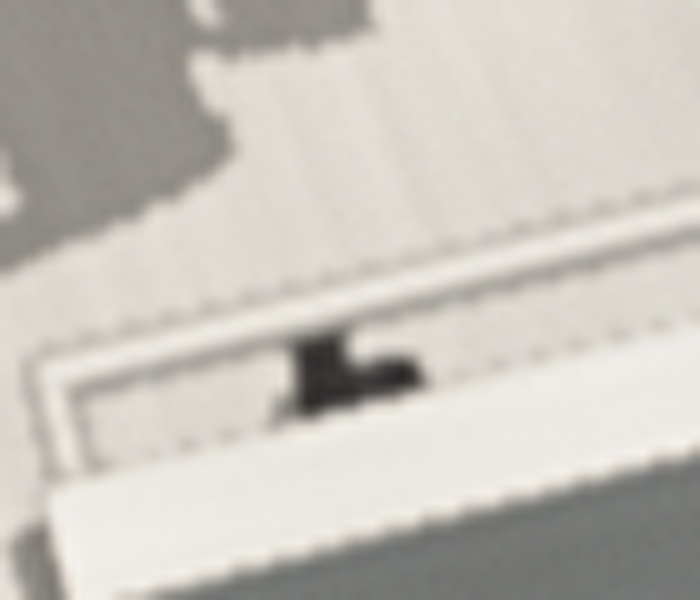

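View pics/top9.png

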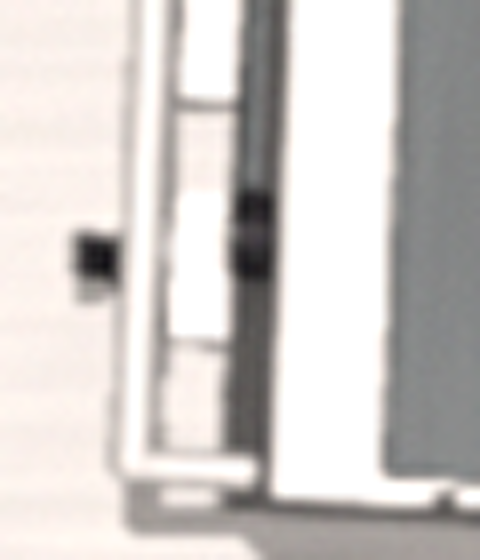

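Run:
```python
from h import *
im=cv2.imread("pics/top9f.png"); g=im.max(2)
print(g[200:214,344:358])
from plant import vision
K=None
C=cloud("top",np.load("top9_d.npy"))
print((C[203:212,346:356,2]*1000).round().astype(int))
for u,v in((349.4,207),):print(ray("top",u,v,.0513))
print(px("top",[.4905,-.0733,.0513]), px("top",[.4905,-.0733+.003,.0513]))
```

```text
[[138 139 140 139 140 140 140 139 141 141 137 121 124 148]
 [140 140 139 140 140 141 141 142 141 143 138 122 126 149]
 [142 142 142 142 143 142 141 142 143 145 138 124 128 150]
 [141 141 140 142 138 126 118 120 130 135 127 117 128 151]
 [140 140 140 140 126  96  72  72  82  90  92 103 128 151]
 [140 139 141 139 120  81  40  32  33  40  57  95 129 151]
 [140 140 141 140 122  81  37  19  19  18  47  95 130 152]
 [139 141 142 140 121  80  37  21  20  16  47  98 132 153]
 [140 141 141 140 118  78  39  22  17  16  50  99 134 152]
 [140 139 141 140 131  98  62  47  44  36  53 102 136 153]
 [140 140 141 142 137 113  87  81  80  70  69 103 138 152]
 [140 140 140 141 137 115  94  89  92  92  90 110 139 151]
 [141 141 141 141 138 119 101 100 105 116 110 117 141 151]
 [141 141 142 141 140 134 130 130 132 132 116 117 140 151]]
[[  0  10   0   2   0   2   1   0   1 129]
 [ -1   5   3  48  57  52  53  43  -5 128]
 [ -6  -2   8  57  52  56  56  46  40 126]
 [  0   5  -1  53  53  57  53  50  45 131]
 [  0  11   1  49  57  61  47  49  42 131]
 [  1  -2   4  55  59  54  51  47  40 128]
 [ -6   0   5  -2  49  48  45  49  41 122]
 [ -1  -6   0  -4  -2   4   2   0  -7 128]
 [ -4   1  -5   3  -1   0   0  -6 123 132]]
[ 0.4885 -0.0772  0.0513]
[348.1668 206.4121] [347.2463 206.4357]
```

The handle's rear edge is at u≈349, giving y≈-0.076. That agrees with home within about 2 mm, but doesn't prove it. I'll regrip 4 mm further back, so the fingers can't reach the rail, and push again as a decisive check.

```bash
python3 go.py .4985 .02 .041 4.7; python3 -m inch '{"dp":[[0,0.4,0.4],[0,0.8,0.8],[0,1.2,1.2],[0,1.6,1.6],[0,2,2]],"twist":[0,0,0,0,0],"jaw":[60,60,60,60,60]}' 60; python3 go.py .491 -.0735 .0405 4.7
```

```text
tcp [0.506  0.0989 0.1225] ang 4.63 F [-1.0201  0.0373 -0.8309] t 21.2167 w 0.05645990504216782
dp [-0.039  1.971  2.046]
twist 0.011
t: 21.63
tcp_pos: [0.4979, 0.0167, 0.0392]
eef_rot: [0.999, -0.041, 0.0, 0.003]
force: [0.3, 0.3, 0.5]
gripper_width: 0.0719
tcp [0.4979 0.0167 0.0392] ang 4.74 F [0.3182 0.2509 0.5361] t 21.6333 w 0.07191344255599415
dp [ 0.014  2.262 -0.02 ]
twist -0.006
```

```bash
python3 -m inch '{"dp":[[0,0.5,-0.02],[0,1,-0.02],[0,1.5,-0.02],[0,1.9,-0.02],[0,2,-0.02]],"twist":[0,0,0,0,0],"jaw":[60,60,60,60,60]}' 60; python3 go.py .491 -.0735 .0405 4.7
```

```text
t: 22.05
tcp_pos: [0.4914, -0.064, 0.0412]
eef_rot: [0.999, -0.042, 0.0, 0.003]
force: [-0.2, 0.1, 0.3]
gripper_width: 0.0718
tcp [ 0.4914 -0.064   0.0412] ang 4.84 F [-0.2415  0.1394  0.2918] t 22.05 w 0.07176382485000678
dp [0.01  0.238 0.018]
twist -0.024
```

```bash
python3 -m inch '{"dp":[[0.01,0.1,0.01],[0.01,0.2,0.01],[0.01,0.24,0.01],[0.01,0.24,0.01],[0.01,0.24,0.01]],"twist":[0,0,0,0,0],"jaw":[60,100,140,180,220]}' 60; python3 -m inch '{"dp":[[0,0,0],[0,0,0],[0,0,0],[0,0,0],[0,0,0]],"twist":[0,0,0,0,0],"jaw":[255,255,255,255,255]}' 60;python3 -m inch '{"dp":[[0,0,0],[0,0,0],[0,0,0],[0,0,0],[0,0,0]],"twist":[0,0,0,0,0],"jaw":[255,255,255,255,255]}' 60;python3 go.py .491 -.0735 .0405 4.7
```

```text
t: 22.47
tcp_pos: [0.4918, -0.0714, 0.0417]
eef_rot: [0.999, -0.041, 0.001, 0.003]
force: [0.1, -0.7, 0.3]
gripper_width: 0.0487
t: 22.88
tcp_pos: [0.4918, -0.0718, 0.0418]
eef_rot: [0.999, -0.041, 0.001, 0.003]
force: [0.7, 0.5, -0.4]
gripper_width: 0.0167
t: 23.3
tcp_pos: [0.4918, -0.0718, 0.0418]
eef_rot: [0.999, -0.041, 0.001, 0.003]
force: [-1.2, 0.9, 0.6]
gripper_width: 0.0166
tcp [ 0.4918 -0.0718  0.0418] ang 4.72 F [-1.1658  0.897   0.6202] t 23.3 w 0.01660512295885651
dp [-0.016  0.044  0.032]
twist -0.003
```

```bash
python3 -m inch '{"dp":[[0,0.01,0],[0,0.02,0],[0,0.03,0],[0,0.03,0],[0,0.03,0]],"twist":[0,0,0,0,0],"jaw":[255,255,255,255,255]}' 60; python3 -m inch '{"dp":[[0,0.01,0],[0,0.02,0],[0,0.02,0],[0,0.02,0],[0,0.02,0]],"twist":[0,0,0,0,0],"jaw":[255,255,255,255,255]}' 60
```

```text
t: 23.72
tcp_pos: [0.4918, -0.0722, 0.0419]
eef_rot: [0.999, -0.041, 0.001, 0.002]
force: [-0.4, 10.7, 3.1]
gripper_width: 0.0161
t: 24.13
tcp_pos: [0.4917, -0.0724, 0.042]
eef_rot: [0.999, -0.041, 0.001, 0.002]
force: [0.7, 14.8, 5.1]
gripper_width: 0.0163
```

It resists within 0.5 mm (15 N, with the lift signature) while the fingers are about 5 mm clear of the rail, so the shoulder is home. I'll ease off, release, back away and look.

```bash
python3 -m inch '{"dp":[[0,-0.03,0],[0,-0.04,0],[0,-0.04,0],[0,-0.04,0],[0,-0.04,0]],"twist":[0,0,0,0,0],"jaw":[255,255,255,255,255]}' 60; python3 -m inch '{"dp":[[0,0,0],[0,0,0],[0,0,0],[0,0,0],[0,0,0]],"twist":[0,0,0,0,0],"jaw":[220,180,120,60,40]}' 60;python3 -m inch '{"dp":[[0,0,0],[0,0,0],[0,0,0],[0,0,0],[0,0,0]],"twist":[0,0,0,0,0],"jaw":[40,40,40,40,40]}' 60; python3 -m inch '{"dp":[[0,-0.3,0],[0,-0.8,0],[0,-1.4,0],[0,-2,0],[0,-2.4,0]],"twist":[0,0,0,0,0],"jaw":[40,40,40,40,40]}' 60; python3 -m inch '{"dp":[[0,-0.6,-0.8],[0,-1.2,-1.6],[0,-1.8,-2.4],[0,-2.4,-3.2],[0,-3,-4]],"twist":[0,0,0,0,0],"jaw":[40,40,40,40,40]}' 60
```

```text
t: 24.55
tcp_pos: [0.4917, -0.072, 0.0418]
eef_rot: [0.999, -0.041, 0.001, 0.003]
force: [-1.0, 6.4, 3.3]
gripper_width: 0.0162
t: 24.97
tcp_pos: [0.4918, -0.0725, 0.0417]
eef_rot: [0.999, -0.041, 0.001, 0.003]
force: [1.1, -0.5, 0.4]
gripper_width: 0.0392
t: 25.38
tcp_pos: [0.4918, -0.0723, 0.0417]
eef_rot: [0.999, -0.041, 0.001, 0.003]
force: [-0.4, 1.2, -0.3]
gripper_width: 0.073
t: 25.8
tcp_pos: [0.4996, 0.0259, 0.0413]
eef_rot: [0.999, -0.041, 0.001, 0.003]
force: [0.1, -1.0, 0.8]
gripper_width: 0.0793
t: 26.22
tcp_pos: [0.5087, 0.1459, 0.2023]
eef_rot: [0.999, -0.041, 0.001, 0.003]
force: [1.2, -0.5, -0.5]
gripper_width: 0.079
```

```bash
python3 -m inch '{"dp":[[0,0,0],[0,0,0],[0,0,0],[0,0,0],[0,0,0]],"twist":[0,0,0,0,0],"jaw":[40,40,40,40,40]}' 60
python3 - <<'E'
from h import *
p,d=vision.camera("side"); p=p[:,:,::-1]; cv2.imwrite("pics/side10.png",p)
p,d=vision.camera("top"); p=p[:,:,::-1]; g=p.max(2); print(g[203:212,344:358])
cv2.imwrite("pics/top10.png",cv2.resize(cv2.convertScaleAbs(p[175:245,340:400],alpha=1.8),None,fx=8,fy=8,interpolation=cv2.INTER_CUBIC))
C=cloud("top",d); print((C[203:212,346:356,2]*1000).round().astype(int)); print(manip.get_obs()['tcp_pos'],manip.get_obs()['force'])
E
```

```text
t: 26.63
tcp_pos: [0.5089, 0.1433, 0.1993]
eef_rot: [0.999, -0.042, -0.0, 0.003]
force: [-0.5, 0.4, -0.8]
gripper_width: 0.0792
[[142 142 142 143 139 127 119 121 131 135 125 115 130 151]
 [139 140 140 140 127  97  73  73  83  88  87 100 128 152]
 [140 142 141 139 121  80  40  31  36  38  54  94 130 153]
 [140 141 142 142 122  81  37  21  22  18  46  95 131 153]
 [141 141 142 140 121  81  36  20  19  17  49  98 133 152]
 [141 141 142 139 118  80  40  24  17  16  50 100 135 154]
 [140 140 142 141 131 100  65  51  43  37  55 102 138 153]
 [140 141 141 141 139 114  88  82  79  71  74 107 139 152]
 [140 141 141 141 138 116  94  89  92  92  92 110 140 151]]
[[  1  -6   3  -1   0  -6   4   6   5 134]
 [-10   2   1  51  49  54  56  45  45 127]
 [  6  -5  -2  54  57  61  55  49  42 128]
 [ -6   7   1  56  57  55  46  43  39 131]
 [  1   1   1  51  54  53  50  49  43 123]
 [  0   2  -4  53  46  53  52  47  38 129]
 [ -5   7   1   3  39  46  51  51  39 133]
 [  1  -1   4  -5  -6   1   3  -1   5 130]
 [  0   2  -1  -7  -1  -3   5   0 128 134]]
[0.5091 0.1434 0.1998] [-0.0688 -0.072   0.28  ]
```

View pics/side10.png

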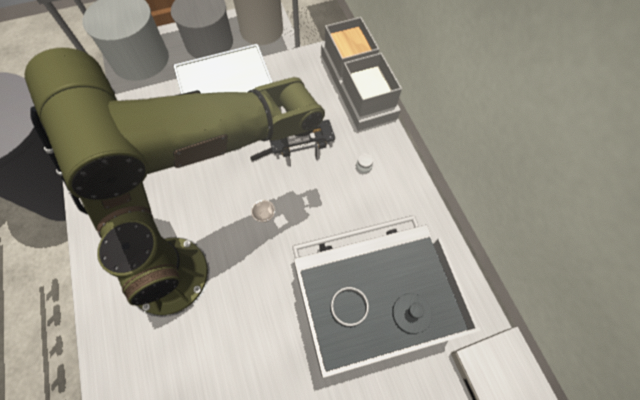

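View pics/top10.png

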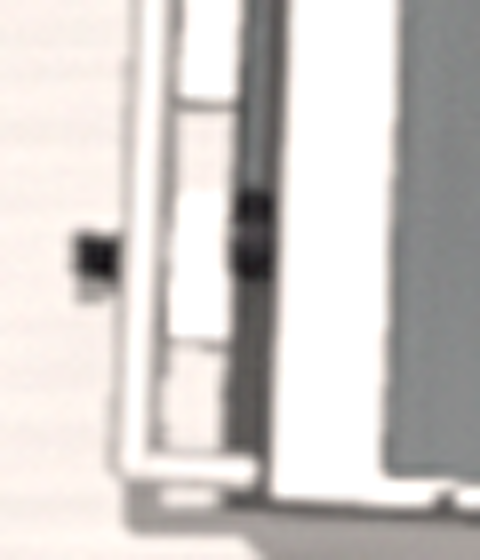

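The top view shows the handle end at crop pixel (95,255), unchanged by the second push, so it was already home. The handle top is at about 55 mm, so the shim is flat. The tin, ramekin, ring and press stand where they were, and the robot is clear. Handing in.

```bash
python3 -c "
from plant import job; print(job.close_job())"
```

```text
the job is handed in; nothing more can be done
None
```

The feeler shim is in the near slot (y = -100 mm), pushed fully home with its shoulder against the shoe, lying flat and released. I handed the job in at about 26.7 s.

- **Finding the slot:** The middle slot jammed at about 32 mm and the far slot at about 15 mm. Both gave roughly 10 N back and 4 N up. The near slot took the whole blade.
- **How I held it:** The interface could not tilt the tool, so I gripped the top of the handle with the gripper vertical, its body just above the rail.
- **Finger contact with the rail:** At the first push home, the finger edges also touched the rail. The total was up to about 20 N, and about 5 N remained after I opened the jaws. That left the seating unproven.
- **Seating check:** I regripped about 5 mm further back, clear of the rail, and pushed again. It resisted at once, within about 0.5 mm at 15 N, and the top view before and after showed no movement.
- **Last pictures:** The handle top reads about 55 mm high, against 58 mm stated and with about 5 mm of depth noise, so the shim is flat. By my first estimate of the slot mouth, the shim sat about 3 mm too deep. Both jam depths showed the same 3 mm, so I put it down to calibration error. The bystanders I could see had not moved; in the last picture the arm hid the squeeze bottle, the steel bowl and part of the turner, and I did not check those.

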